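# Open the shut cooling-water valve of the still

### The job

Three brass cooling-water valves stand in a row on the manifold, and one is still shut: its slot lies across, while the slots of the other two lie in line with their pipes. Take the wide flat screwdriver (square handle) out of the tool rack, set its blade in the slot of the shut valve and turn anticlockwise, seen from above, until the slot lies in line with the pipe like its neighbours, fully open against its stop. Then put the screwdriver back upright in the rack hole it came from.

Things in the scene. Friction and masses are not known exactly. Their poses are not given: they have to be found in the camera images.
- driver_grip (a point): Centre of the screwdriver's black square handle, 30 x 30 mm, 70 tall. It hangs tip down in one of 2 holes (130 mm apart, Ø30) of a rack 90 mm high; a slim round nut driver, top 125 mm above the bench, is in the other. x runs along the blade's width, square with the handle's sides; z up. 40 mm lower a 44 mm disc rests on the rack, under it a 26 mm cone, then a 12 mm shaft; tip 120 mm below this point. 0.15 kg.
- driver_tip (a point): Middle of the end of the screwdriver's steel blade, 120 mm straight below driver_grip, same axes: x along the blade's 20 mm width, y through its 3 mm thickness. In the rack it hangs 10 mm above the bench.
- slot (a point): Middle of the slot's floor, in the 40 mm steel head of the shut valve, 48 mm above the bench. x runs along the slot, z up; turns with the head. Slot right across, 10 mm deep, 5.5 wide, upper half flaring to 13, so the blade has about 7 degrees of play. A fixed collar (inside 44 mm) rises 2 mm over the head. Valve: 60 mm square brass block, pipes on two sides; valves 110 mm apart.
- valve_head (a joint): Angle of the shut valve's head (rad): 0 fully shut, grows anticlockwise seen from above, 1.25 is fully open against a hard stop, where the slot is in line with the valve's pipe. Starts between 0 and 0.3 and stays where it is left; it takes about 0.06 N m to turn.
Mind the look-alikes: they are no part of the job. Leave any pink or purple look-alike of the part that bears driver_grip alone.

How it is judged (in metres and radians):
On the way, in this order (a step that is already met when the one before it is completed fails the run):
1. the screwdriver's blade stands in the slot of the shut valve (horizontal distance between driver_tip and slot below 0.012 m and z of driver_tip in the frame of slot below 0.006 m and angle between the x axis of driver_tip and the x axis of slot, either way round below 0.3 rad), for 0.1 s.
2. the valve is turned fully open with the blade in its slot (all of step 1 and value of joint valve_head above 1.05 rad), for 0.1 s.
At the end, for the whole second after the job is handed in: The valve head reads above 1.05 rad (within 0.2 rad of its open stop), and the screwdriver is back in its rack hole: its handle's centre within 15 mm of where it was at the start and its axis within 0.17 rad of upright (value of joint valve_head above 1.05 rad and distance of driver_grip from where it was at the start of the episode below 0.015 m and angle between driver_grip's own z axis and vertical below 0.17 rad); the robot touches nothing.
It also fails if it takes over 54 s, if anything falls off the work surface, if the arm or the gripper's body presses on something with over 40 N, if the wrist force passes 120 N, or if a joint passes its speed limit or range.

### The arm

A 6-joint arm with a two-finger parallel gripper is mounted at the origin on the work surface. World frame = base frame: x ahead of the robot, y to its left, z up, the work surface at z = 0. Lengths are in mm, angles in degrees, forces in N, time in s.
With the tool pointing down it reaches from about 300 to 850 mm from the base axis. Payload 4.2 kg.
Tool frame: the origin (TCP) lies at the very end of the fingers, on their centre line; the grasp point (between the pads) lies 19 mm behind it; z points along the fingers, x is the direction in which the jaws open and shut, and the axes are right-handed (so a half turn about z gives the same grasp; the last joint's range is limited). The gripper opens to 91 mm and grips with 3 to 60 N. Pads are 32 mm wide; open, the fingers measure 118 mm over their backs; the gripper's body (76 mm by 178 mm) begins 60 mm behind the grasp point.
Start: joints at [-69.844, 18.312, 89.639, -0, 72.044, -1.146], TCP at [208.898, -535.728, 213.976] pointing down, gripper open.
Joint ranges: [-177.97, 177.97], [-48.28, 115.42], [12.27, 149.76], [-77.06, 257.06], [2.81, 150.46], [-146.56, 146.56]. Speed limits (degrees/s): [147.25, 147.25, 180, 180, 180, 180].

### API

Orientations are given as [roll, pitch, yaw] about the fixed x, y, z axes, in that order (R = Rz(yaw) Ry(pitch) Rx(roll)).
In Python, from workcell import env gives the robot as it stands.
- The arm moves only by the tool servo_tool, never from a script. Its argument "plan" is a list of rows, each a list of 3 entries, a list of its own where there are three numbers: the turn, a rotation vector about the tool's x, y, z in degrees, then the shift along the tool's x, y, z in mm, then the finger opening in mm, from 0 to 91.2. In form: [[[ax, ay, az], [dx, dy, dz], claw], ...]. A call has exactly 10 rows; each row shifts and turns the pose as measured when the row begins, along the tool's axes as they then stand; what a row does not reach is not made up. A row lasts 1/8 s, in which the tool goes at most 62.5 mm and 10.7 degrees, less where a joint would pass 70% of its speed; a pose out of reach is approached as far as the arm can. A call with a gripper value outside its range is refused whole. The fingers move at their own pace and stop on an object; "squeeze" is the grip in N (left out, the last holds). Time passes only in rows, so rows that do not move let the fingers close, or fill a call up. It gives the time, the measured TCP pose, the force and the opening at its end, in the units of the state.
- env.state(): the state, without advancing time (a new reading comes with each control period).
- env.grab_frame(name): name is "scene" or "top" or "wrist"; returns a dict with "pixels" (420x560x3 uint8, red, green, blue), "intrinsics" (3x3 intrinsics, pixels), "eye" and "attitude" of the camera in the world. Camera axes: x right, y up, looking along -z (the intrinsics and any distortion apply to the point x, -y, -z); pixel columns grow to the right and rows downward; lengths in mm; the calibration is good to about 2 mm. A picture is of the moment at which its call begins. There is no depth.
- env.job_done(): hands the job in, once; it reports no verdict.
The state is a dict: "time_s": time; "qpos": joint angles; "qvel": joint speeds; "effort": joint torques, N m; "ee_pos": TCP position; "ee_rot": TCP orientation; "force": force on the tool from outside, world axes, zero at the start; "torque": the same for the moment, N m; "gripper_width": finger opening in mm.
Only numpy, scipy, OpenCV 4.12 (cv2) and the standard library are available. Lean on these libraries where they do the work, as an engineer would, in place of code of your own. Each camera call takes 0.05 s, during which the arm holds its last target.

## Working session

There is one attempt and no reset: what is moved stays moved. The work goes in short steps, Python scripts to look and compute and a tool call to move; the robot and the scene stay as the last step left them, time stands still between calls to the robot, and variables do not carry over. Pictures are saved under pics/ and viewed, and the job is handed in when it is done.

Besides the shell and the picture viewer there is one more tool, called after "Request:" as name(argument=value, ...), one argument or row to a line, values as JSON. servo_tool: Moves the arm, as the interface text tells. Its arguments: {"type":"object","properties":{"plan":{"type":"array"},"squeeze":{"type":"number"}},"required":["plan"]}

```bash
ls; mkdir -p pics; cat > h.py <<'E'
import numpy as np, cv2
from workcell import env
def grab(n,fn):
    f=env.grab_frame(n); cv2.imwrite('pics/'+fn+'.png',cv2.cvtColor(np.array(f['pixels']),cv2.COLOR_RGB2BGR))
    np.savez('pics/'+fn+'.npz',K=f['intrinsics'],e=f['eye'],a=np.array(f['attitude']),raw=1)
    return f
E
python3 - <<'E'
from h import *
print(env.state())
for n in ['scene','top','wrist']:
    f=grab(n,n+'0'); print(n,{k:v for k,v in f.items() if k!='pixels'})
E
```

```text
pics
{'time_s': 0.0, 'qpos': array([-6.98429001e+01,  1.83495464e+01,  8.97062566e+01, -1.64168890e-03,
        7.20430274e+01, -1.14448975e+00]), 'qvel': array([ 0.03604924, -0.09408001, -0.03099664,  0.05690077, -0.07897946,
       -0.03288253]), 'effort': array([-1.03645081e-03, -4.12467563e+01, -2.31971669e+01,  7.25041190e-02,
        4.57888981e-02, -1.37330294e-04]), 'ee_pos': array([ 208.71640364, -535.24202686,  213.14228794]), 'ee_rot': array([-1.79999587e+02,  9.88417962e-02, -6.86979025e+01]), 'force': array([-0.40563429,  0.47720404,  0.1212186 ]), 'torque': array([ 0.03271146,  0.00011004, -0.0206387 ]), 'gripper_width': 90.91859610853437}
scene {'intrinsics': array([[437.26143616,   0.        , 281.22156348],
       [  0.        , 437.26143616, 214.77648684],
       [  0.        ,   0.        ,   1.        ]]), 'eye': array([1097.80898558, -179.06557201,  821.84185311]), 'attitude': array([38.12573732, -0.7201632 , 75.03305562])}
top {'intrinsics': array([[454.98547278,   0.        , 284.20725669],
       [  0.        , 454.98547278, 210.64260837],
       [  0.        ,   0.        ,   1.        ]]), 'eye': array([4.75839346e+02, 8.44864843e-02, 1.23155545e+03]), 'attitude': array([ 2.26825292e+00, -5.22987684e-02, -9.07062150e+01])}
wrist {'intrinsics': array([[362.60312082,   0.        , 282.86942894],
       [  0.        , 362.60312082, 212.32578683],
       [  0.        ,   0.        ,   1.        ]]), 'eye': array([ 272.55929527, -511.4918677 ,  383.45856441]), 'attitude': array([-13.8687529 ,   0.18153834, -68.72833338])}
```

View pics/scene0.png

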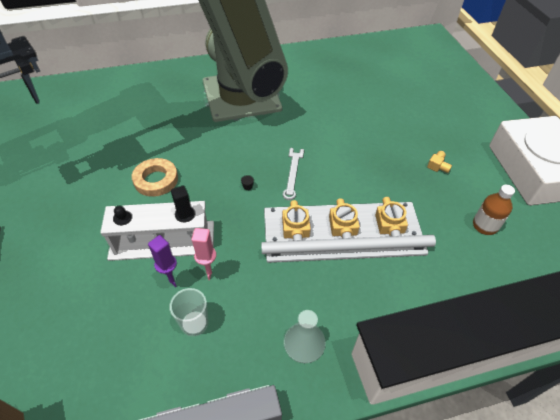

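View pics/top0.png

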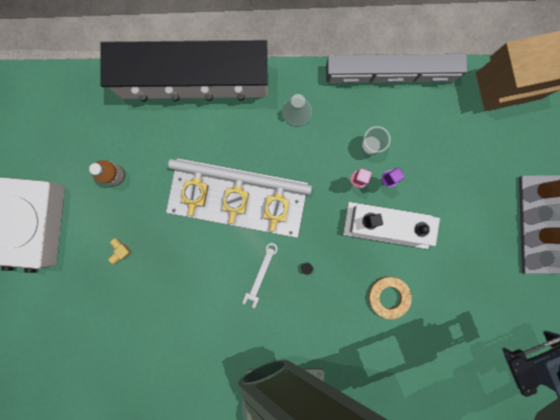

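View pics/wrist0.png

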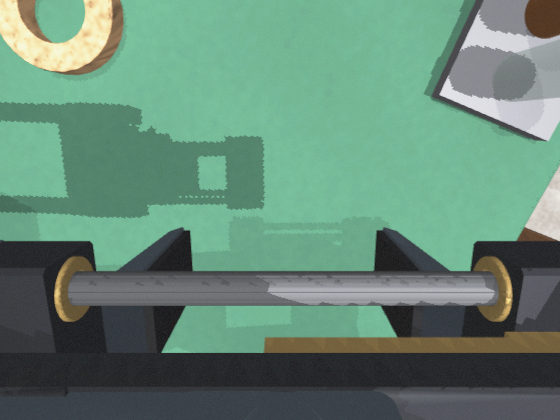

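The scene shows the rack at the left, with the black square handle at about (182,203), the round nut driver at (122,215), and pink and purple decoys in front. The shut valve is the middle one at (345,215). In the top view, the handle is at (374,221) and the middle valve at (235,201). I'll enlarge these.

```bash
cat >> h.py <<'E'
from scipy.spatial.transform import Rotation as Ro
def cam(f):
    return np.array(f['intrinsics']),np.array(f['eye']),Ro.from_euler('xyz',f['attitude'],degrees=True).as_matrix()
def load(fn):
    d=np.load('pics/'+fn+'.npz'); return dict(intrinsics=d['K'],eye=d['e'],attitude=d['a'])
def ray(f,u,v):
    K,e,R=cam(f); p=np.linalg.inv(K)@[u,v,1]; return e,R@np.array([p[0],-p[1],-p[2]])
def atz(f,u,v,z):
    e,d=ray(f,u,v); return e+d*(z-e[2])/d[2]
def proj(f,P):
    K,e,R=cam(f); c=R.T@(np.array(P,float)-e); q=K@np.array([c[0],-c[1],-c[2]]); return q[:2]/q[2]
def crop(fn,out,x0,y0,w,h,s):
    im=cv2.imread('pics/'+fn+'.png')[y0:y0+h,x0:x0+w]; cv2.imwrite('pics/'+out+'.png',cv2.resize(im,None,fx=s,fy=s,interpolation=cv2.INTER_CUBIC))
E
python3 - <<'E'
from h import *
crop('top0','t_rack',335,155,110,100,7)
crop('top0','t_valve',165,155,150,90,5)
crop('scene0','s_rack',95,170,130,120,6)
f=load('top0')
for uv in [(374,221),(235,201)]: print(atz(f,*uv,165 if uv[0]==374 else 58))
E
```

```text
[ 491.18458808 -211.59554608  165.        ]
[548.7953785  125.23886063  58.        ]
```

View pics/t_rack.png

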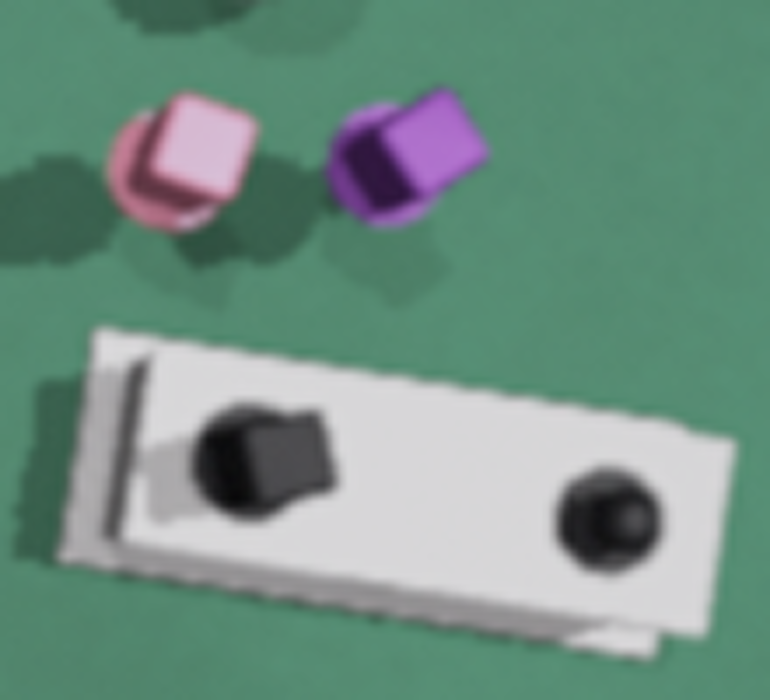

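View pics/t_valve.png

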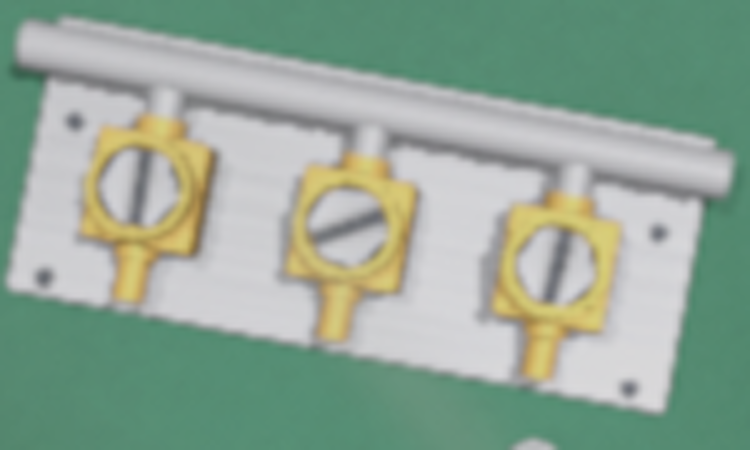

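View pics/s_rack.png

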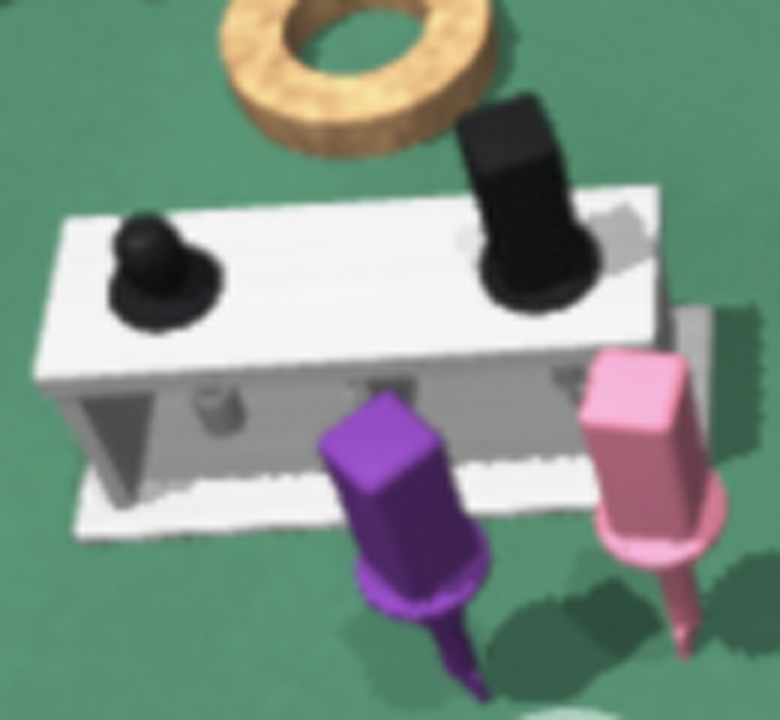

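```bash
cat >> h.py <<'E'
def tri(L):
    A=np.zeros((3,3));b=np.zeros(3);rs=[ray(*l) for l in L]
    for e,d in rs:
        d=d/np.linalg.norm(d);M=np.eye(3)-np.outer(d,d);A+=M;b+=M@e
    p=np.linalg.solve(A,b); return p,[np.round(proj(l[0],p)-l[1:],1) for l in L]
def to(target,yaw=None,s=None):
    """tool-frame shift to world target in current frame, and tool z turn"""
    s=s or env.state(); R=Ro.from_euler('xyz',s['ee_rot'],degrees=True)
    d=R.inv().apply(np.array(target,float)-s['ee_pos'])
    print('pos',s['ee_pos'].round(1),'rot',s['ee_rot'].round(2),'w',round(s['gripper_width'],1),'t',s['time_s'],'F',s['force'].round(1),'T',s['torque'].round(2))
    print('tool shift',d.round(1))
    if yaw is not None:
        Rt=Ro.from_euler('xyz',[180,0,yaw],degrees=True); print('rotvec',(R.inv()*Rt).as_rotvec(degrees=True).round(2), 'shift in turned frame',Rt.inv().apply(np.array(target,float)-s['ee_pos']).round(1))
E
python3 - <<'E'
from h import *
t=load('top0');s=load('scene0')
print(tri([(t,376.4,220.4),(s,179.7,192.5)]))
print('disc',tri([(t,335+250/7,155+460/7),(s,95+540/6,170+262/6)]))
print('top@165',atz(t,376.4,220.4,165))
C=[atz(t,335+a/7,155+b/7,165) for a,b in [(247,428),(320,412),(337,487),(258,505)]]
for i in range(4):
    d=C[(i+1)%4]-C[i]; print(np.linalg.norm(d),np.degrees(np.arctan2(d[1],d[0])))
# valve heads: image centre
for a,b in [(140,188),(349,230),(557,265)]: print('v',atz(t,165+a/5,155+b/5,58))
a=atz(t,165+313/5,155+241/5,58);b=atz(t,165+384/5,155+212/5,58);print(np.degrees(np.arctan2(*(b-a)[1::-1])),np.linalg.norm(b-a))
p=atz(t,376.4,220.4,165)
to([p[0],p[1],300],-77.4)
E
```

```text
(array([ 492.58830034, -218.52541735,  159.43164235]), [array([0.1, 0. ]), array([0.1, 0. ])])
disc (array([ 492.97673913, -218.47934957,   91.57238898]), [array([0.2, 0. ]), array([0.3, 0. ])])
top@165 [ 492.52156434 -217.25110094  165.        ]
25.087798085838774 -78.36041123734115
25.71377667897068 -168.39713387908384
27.175717646918315 102.097797556956
26.016279494172192 7.0019090249068485
v [571.87559162 233.61230735  58.        ]
v [548.80171716 125.75542307  58.        ]
v [529.38170703  18.51232856  58.        ]
-68.41459247615583 39.57381499125527
pos [ 208.8 -535.4  213.3] rot [-1.80e+02  8.00e-02 -6.87e+01] w 91.4 t 0.15 F [0.8 0.2 0.1] T [ 0.01 -0.01 -0.03]
tool shift [-193.4 -379.9  -86.4]
rotvec [0.01 0.08 8.7 ] shift in turned frame [-248.6 -346.3  -86.7]
```

Request:
servo_tool(
  plan=[
    [[0,0,0],[-24,-47,-11],91],
    [[0,0,0],[-24,-47,-11],91],
    [[0,0,0],[-24,-47,-11],91],
    [[0,0,0],[-24,-47,-11],91],
    [[0,0,0],[-24,-47,-11],91],
    [[0,0,0],[-24,-47,-11],91],
    [[0,0,0],[-24,-47,-11],91],
    [[0,0,0],[-24,-47,-11],91],
    [[0,0,0],[0,0,0],91],
    [[0,0,9],[0,0,0],91],
  ],
  squeeze=35,
)

```text
time_s: 1.4
ee_pos: [497.2, -210.7, 300.7]
ee_rot: [179.8, 0.3, -78.1]
force: [-1.0, 0.4, -0.4]
gripper_width: 91.0
```

```bash
python3 - <<'E'
from h import *
f=grab('wrist','w1')
to([492.8,-218,300],-78)
print(proj(f,[492.8,-218,165]),proj(f,[548.8,125.7,58]))
E
```

```text
pos [ 497.2 -210.8  300.7] rot [179.87   0.33 -78.31] w 90.7 t 1.45 F [-0.2  0.1  0.3] T [ 0.03 -0.04 -0.01]
tool shift [6.1 5.8 0.7]
rotvec [ 0.12  0.33 -0.31] shift in turned frame [6.1 5.8 0.7]
[290.85843056 210.13934143] [-11.7035935   72.55991578]
```

View pics/w1.png

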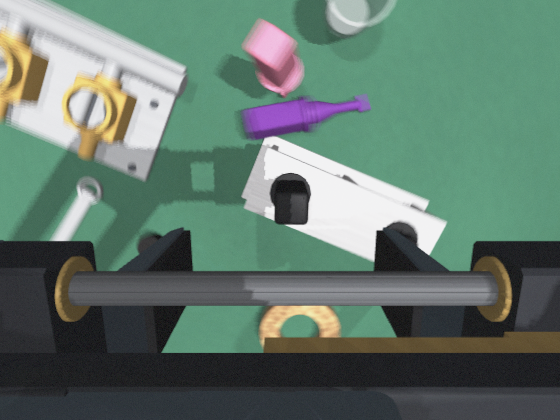

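The wrist view shows the black handle top at (291,210). The purple decoy has tipped over by itself and lies near the rack, and the pink one is leaning. I'll check the handle angle in a crop.

```bash
python3 - <<'E'
from h import *
f=grab('wrist','w2');im=cv2.imread('pics/w2.png')[130:280,220:420]
im=cv2.convertScaleAbs(im,alpha=1.6,beta=25)
cv2.imwrite('pics/w2c.png',cv2.resize(im,None,fx=4,fy=4,interpolation=cv2.INTER_CUBIC))
E
```

```text
(no output)
```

View pics/w2c.png

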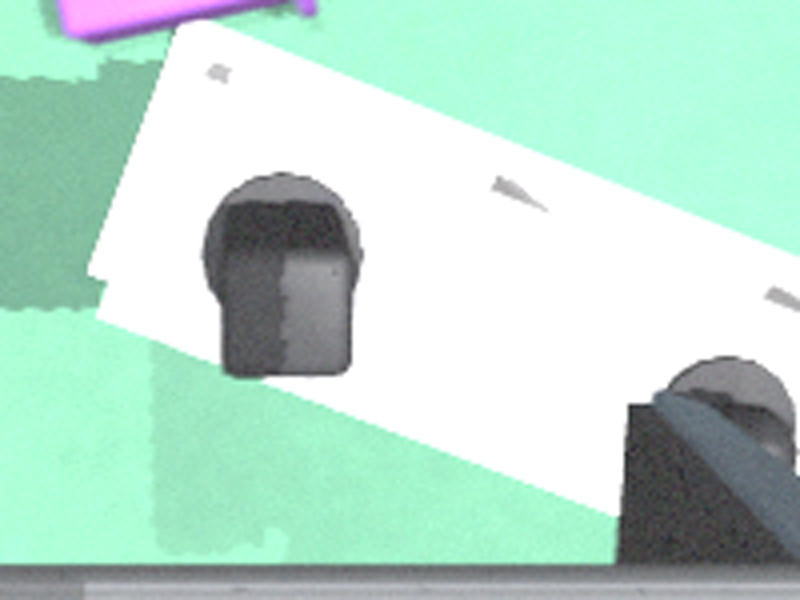

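```bash
python3 - <<'E'
from h import *
f=load('w2'); p=atz(f,291.7,208.5,165); print(p)
to([p[0]*.5+.5*492.8,p[1]*.5-.5*218,118],-78)
E
```

```text
[ 494.39437609 -218.46248004  165.        ]
pos [ 496.9 -211.2  300.7] rot [179.87   0.34 -77.87] w 91.1 t 1.5 F [ 0.8  0.1 -0.1] T [ 0.01 -0.05  0.01]
tool shift [  7.3   4.3 182.7]
rotvec [0.13 0.33 0.13] shift in turned frame [  6.2   4.7 182.7]
```

Request:
servo_tool(
  plan=[
    [[0,0.3,0],[6,4.5,0],60],
    [[0,0,0],[0,0,0],60],
    [[0,0,0],[0,0,40],60],
    [[0,0,0],[0,0,40],60],
    [[0,0,0],[0,0,40],60],
    [[0,0,0],[0,0,30],60],
    [[0,0,0],[0,0,20],60],
    [[0,0,0],[0,0,10],60],
    [[0,0,0],[0,0,0],60],
    [[0,0,0],[0,0,0],60],
  ],
)

```text
time_s: 2.75
ee_pos: [491.0, -224.4, 117.0]
ee_rot: [-180.0, -0.2, -77.7]
force: [1.2, -0.6, -0.5]
gripper_width: 59.9
```

```bash
python3 - <<'E'
from h import *
f=grab('wrist','w3')
to([493.5,-218.2,118],-78)
E
```

```text
pos [ 491.  -224.4  117.1] rot [-179.98   -0.2   -77.72] w 59.9 t 2.8 F [ 0.6  0.6 -0.4] T [ 0.01  0.04 -0.07]
tool shift [-5.5 -3.7 -0.9]
rotvec [-0.02 -0.2   0.28] shift in turned frame [-5.6 -3.7 -0.9]
```

View pics/w3.png

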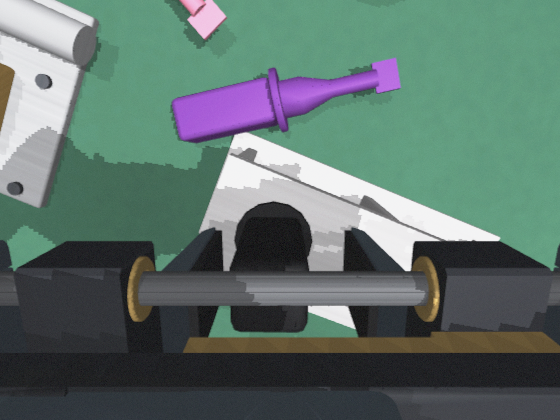

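Both decoys now lie on the bench by themselves, and the black handle sits between the fingers, slightly left of centre (270 against 283). I'll re-centre and then close.

Request:
servo_tool(
  plan=[
    [[0,0,0],[-5.5,-3.7,0],60],
    [[0,0,0],[0,0,0],60],
    [[0,0,0],[0,0,0],60],
    [[0,0,0],[0,0,0],60],
    [[0,0,0],[0,0,0],60],
    [[0,0,0],[0,0,0],60],
    [[0,0,0],[0,0,0],60],
    [[0,0,0],[0,0,0],60],
    [[0,0,0],[0,0,0],60],
    [[0,0,0],[0,0,0],60],
  ],
)

```text
time_s: 4.05
ee_pos: [494.5, -218.1, 118.8]
ee_rot: [-179.8, -0.3, -77.7]
force: [-0.8, -0.1, 0.0]
gripper_width: 59.9
```

```bash
python3 - <<'E'
from h import *
f=grab('wrist','w4')
crop('w4','w4c',190,190,190,150,4)
to([493.5,-218.2,118],-78)
E
```

```text
pos [ 494.5 -218.1  118.8] rot [-179.83   -0.31  -77.69] w 60.3 t 4.1 F [ 0.6  0.3 -0.4] T [-0.01  0.01 -0.02]
tool shift [-0.1  1.   0.8]
rotvec [-0.17 -0.31  0.31] shift in turned frame [-0.1  1.   0.8]
```

View pics/w4c.png

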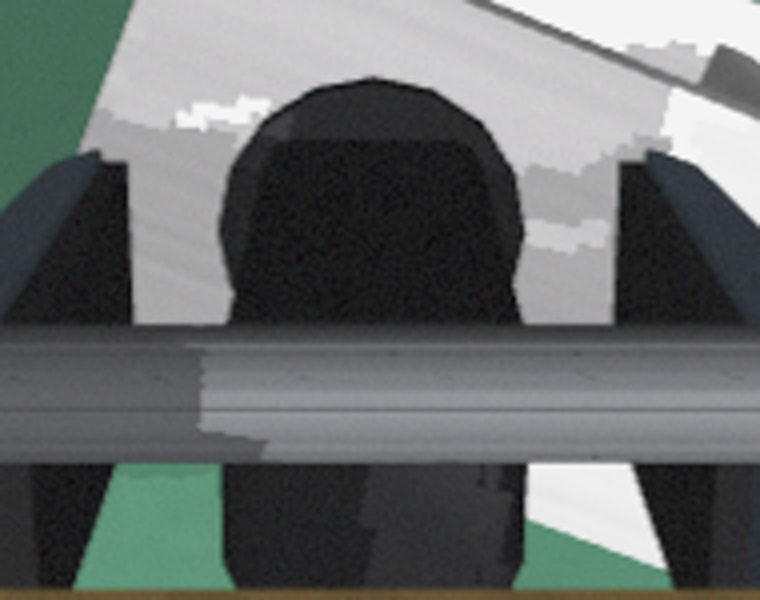

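Request:
servo_tool(
  plan=[
    [[0,0,0],[0,0.5,0],28],
    [[0,0,0],[0,0,0],26],
    [[0,0,0],[0,0,0],26],
    [[0,0,0],[0,0,0],26],
    [[0,0,0],[0,0,0],26],
    [[0,0,0],[0,0,0],26],
    [[0,0,0],[0,0,0],26],
    [[0,0,0],[0,0,0],26],
    [[0,0,0],[0,0,0],26],
    [[0,0,0],[0,0,0],26],
  ],
  squeeze=40,
)

```text
time_s: 5.35
ee_pos: [494.0, -218.1, 118.8]
ee_rot: [-179.8, -0.3, -77.7]
force: [-0.5, -0.2, 0.5]
gripper_width: 29.7
```

```bash
python3 - <<'E'
from h import *
to([493.5,-218.2,118],-78)
E
```

```text
pos [ 494.  -218.1  118.8] rot [-179.83   -0.31  -77.69] w 29.7 t 5.35 F [-0.5 -0.2  0.5] T [0.06 0.02 0.06]
tool shift [-0.1  0.5  0.8]
rotvec [-0.17 -0.3   0.31] shift in turned frame [-0.1  0.5  0.8]
```

Request:
servo_tool(
  plan=[
    [[0,0,0],[0,0,-8],26],
    [[0,0,0],[0,0,-15],26],
    [[0,0,0],[0,0,-20],26],
    [[0,0,0],[0,0,-20],26],
    [[0,0,0],[0,0,-25],26],
    [[0,0,0],[0,0,-25],26],
    [[0,0,0],[0,0,-25],26],
    [[0,0,0],[0,0,-20],26],
    [[0,0,0],[0,0,0],26],
    [[0,0,0],[0,0,0],26],
  ],
)

```text
time_s: 6.6
ee_pos: [492.6, -217.1, 288.6]
ee_rot: [-179.6, -0.5, -77.7]
force: [-0.2, -0.6, -1.4]
gripper_width: 30.0
```

```bash
python3 - <<'E'
from h import *
f=grab('wrist','w5');g=grab('scene','s5');t=grab('top','t5')
to([494,-218.1,260],-77.7)
s=env.state();p=s['ee_pos'];print(proj(g,p),proj(g,p-[0,0,109]),proj(f,p-[0,0,109]))
u=proj(g,p-[0,0,100]).astype(int);crop('s5','s5c',max(0,u[0]-60),u[1]-70,120,110,6)
E
```

```text
pos [ 492.7 -217.1  288.1] rot [-179.67   -0.44  -77.69] w 30.1 t 6.75 F [-0.1  0.3 -1.7] T [ 0.05 -0.02  0.  ]
tool shift [ 1.1 -0.9 28.1]
rotvec [-0.33 -0.44  0.01] shift in turned frame [ 1.3 -1.1 28.1]
[168.22805615 144.52557499] [178.81453588 185.81277796] [281.65767364 211.98594332]
```

View pics/s5c.png

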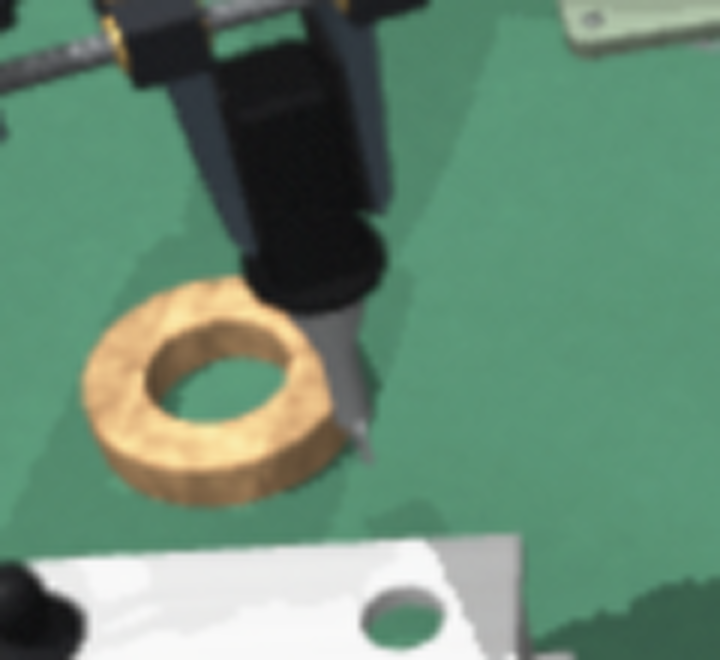

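View pics/w5.png

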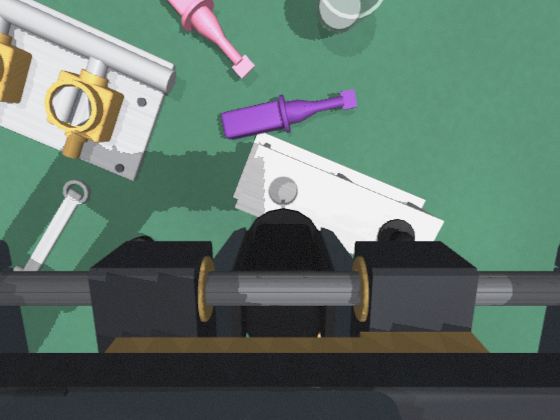

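```bash
python3 - <<'E'
from h import *
d=np.array([30.4,408])/10
for i in range(10):
    a=np.radians(-77.7+9.93*i); print(round(d@[np.cos(a),np.sin(a)]),round(d@[np.sin(a),-np.cos(a)]))
E
```

```text
-39 -12
-37 -18
-33 -24
-28 -30
-23 -34
-17 -37
-10 -40
-3 -41
4 -41
11 -39
```

Request:
servo_tool(
  plan=[
    [[0,0,-10],[-39,-12,0],26],
    [[0,0,-10],[-37,-18,0],26],
    [[0,0,-10],[-33,-24,0],26],
    [[0,0,-10],[-28,-30,0],26],
    [[0,0,-10],[-23,-34,0],26],
    [[0,0,-10],[-17,-37,0],26],
    [[0,0,-10],[-10,-40,0],26],
    [[0,0,-10],[-3,-41,0],26],
    [[0,0,-10],[4,-41,0],26],
    [[0,0,-10],[11,-39,0],26],
  ],
)

```text
time_s: 8.0
ee_pos: [507.6, 201.9, 277.1]
ee_rot: [179.8, 0.5, 25.3]
force: [0.7, 1.2, -2.7]
gripper_width: 29.5
```

```bash
python3 - <<'E'
from h import *
to([523,191,288],21.6)
E
```

```text
pos [507.6 201.9 277.1] rot [179.82   0.54  25.29] w 29.5 t 8.0 F [ 0.7  1.2 -2.7] T [ 0.02 -0.13 -0.05]
tool shift [  9.1  16.5 -11. ]
rotvec [0.2  0.53 3.69] shift in turned frame [ 10.3  15.8 -10.9]
```

Request:
servo_tool(
  plan=[
    [[0.2,0.5,3.7],[9,16.5,-10],26],
    [[0,0,0],[0,0,0],26],
    [[0,0,0],[0,0,0],26],
    [[0,0,0],[0,0,0],26],
    [[0,0,0],[0,0,0],26],
    [[0,0,0],[0,0,0],26],
    [[0,0,0],[0,0,0],26],
    [[0,0,0],[0,0,0],26],
    [[0,0,0],[0,0,0],26],
    [[0,0,0],[0,0,0],26],
  ],
)

```text
time_s: 9.25
ee_pos: [521.7, 190.4, 284.8]
ee_rot: [-179.9, 0.3, 21.5]
force: [-0.3, 0.1, -1.3]
gripper_width: 30.1
```

```bash
python3 - <<'E'
from h import *
f=grab('wrist','w6');g=grab('scene','s6');t=grab('top','t6')
to([523,191,288],21.6)
for c in (f,g): print(proj(c,[548.8,125.7,58]),proj(c,env.state()['ee_pos']-[0,0,108.8]))
crop('s6','s6c',280,80,130,120,6)
E
```

```text
pos [521.6 190.4 284.8] rot [-179.95    0.35   21.45] w 29.9 t 9.4 F [ 0.2  0.2 -1.5] T [-0.02 -0.16  0.08]
tool shift [ 1.5 -0.1 -3.2]
rotvec [-0.05  0.35 -0.15] shift in turned frame [ 1.5 -0.  -3.2]
[284.64200682 245.54710388] [282.4978046  210.00365737]
[345.1424169  211.91046544] [377.04995691 160.81895558]
```

View pics/w6.png

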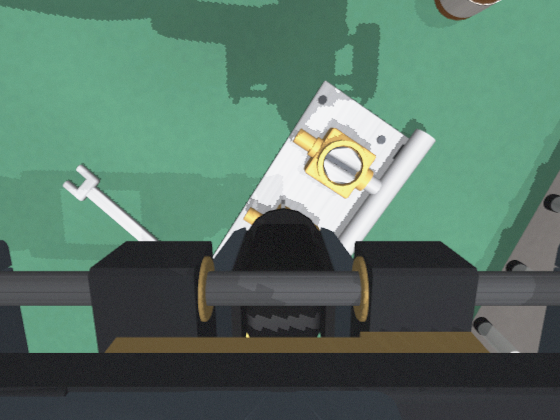

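View pics/s6c.png

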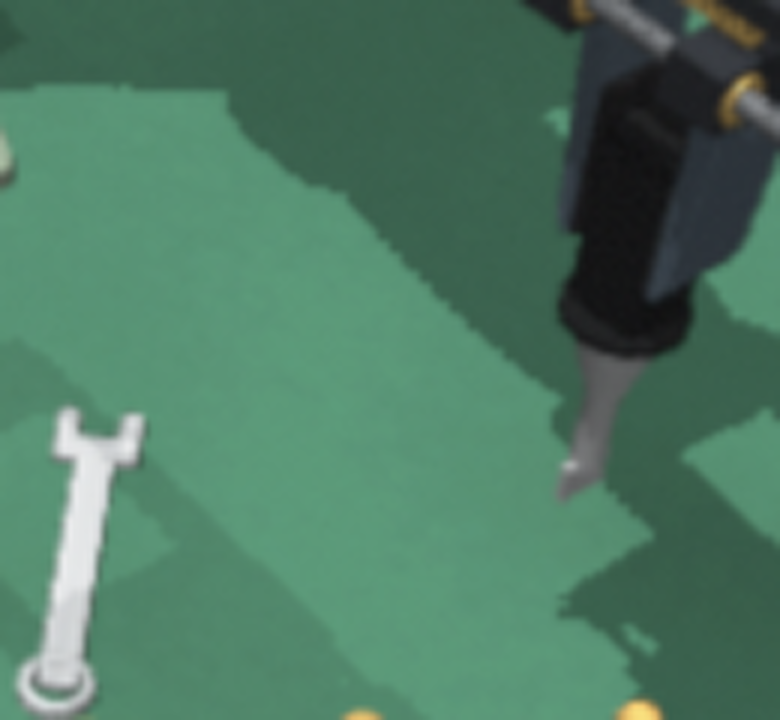

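The wrist view shows the middle valve just hidden behind the disc at (284,245). The left valve, at (343,165), is already open. In the scene crop the blade's tip is at (376.7,160), within a pixel of the prediction. I'll cross-check the valve centre and slot angle in the scene view.

```bash
python3 - <<'E'
from h import *
crop('s6','s6v',310,180,75,65,10)
g=load('s6')
import cv2
im=cv2.imread('pics/s6v.png')
for th in np.radians(np.arange(0,360,30)):
    q=proj(g,[548.8+20*np.cos(th),125.7+20*np.sin(th),58]); cv2.circle(im,tuple(((q-[310,180])*10).astype(int)),3,(0,0,255),-1)
for r in (-20,20):
    q=proj(g,[548.8+r*np.cos(np.radians(-68.4)),125.7+r*np.sin(np.radians(-68.4)),58]); cv2.circle(im,tuple(((q-[310,180])*10).astype(int)),5,(255,0,0),-1)
cv2.imwrite('pics/s6v2.png',im)
E
```

```text
(no output)
```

View pics/s6v2.png

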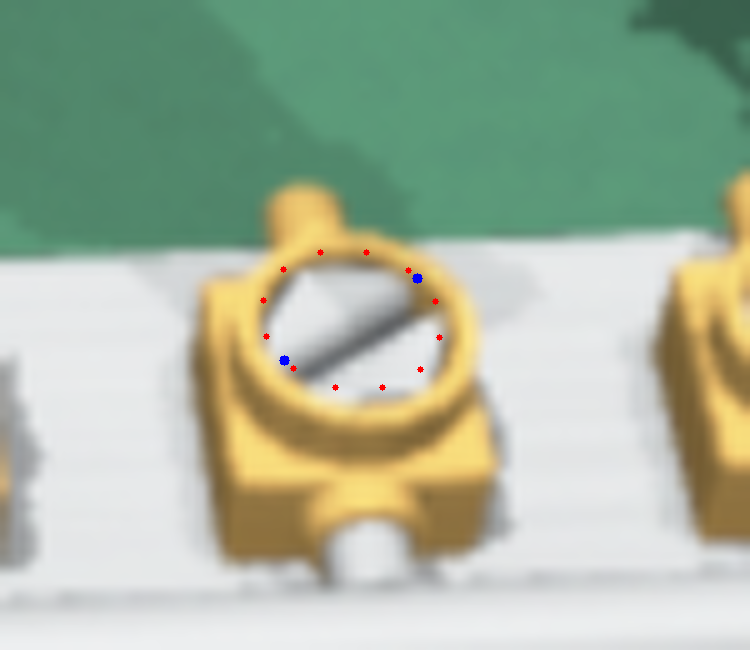

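```bash
python3 - <<'E'
from h import *
to([549.8,126,190],21.6)
E
```

```text
pos [521.6 190.4 284.8] rot [-179.95    0.35   21.45] w 29.9 t 9.4 F [ 0.2  0.2 -1.5] T [-0.02 -0.16  0.08]
tool shift [ 3.2 70.3 94.7]
rotvec [-0.05  0.35 -0.15] shift in turned frame [ 2.5 70.3 94.8]
```

Request:
servo_tool(
  plan=[
    [[0,0.3,0],[2.5,35,0],26],
    [[0,0,0],[0,35,0],26],
    [[0,0,0],[0,0,0],26],
    [[0,0,0],[0,0,30],26],
    [[0,0,0],[0,0,30],26],
    [[0,0,0],[0,0,25],26],
    [[0,0,0],[0,0,8],26],
    [[0,0,0],[0,0,0],26],
    [[0,0,0],[0,0,0],26],
    [[0,0,0],[0,0,0],26],
  ],
)

```text
time_s: 10.65
ee_pos: [551.5, 129.3, 192.7]
ee_rot: [-179.8, -0.4, 21.6]
force: [0.5, 0.5, -1.4]
gripper_width: 30.0
```

```bash
python3 - <<'E'
from h import *
g=grab('scene','s7')
to([549.8,126,190],21.6)
print(proj(g,env.state()['ee_pos']-[0,0,108.8]))
crop('s7','s7c',295,140,100,100,7)
E
```

```text
pos [551.6 129.2 192.8] rot [-179.83   -0.42   21.61] w 29.8 t 10.7 F [ 0.7  0.1 -2. ] T [ 0.02 -0.09 -0.01]
tool shift [-2.8  2.4  2.8]
rotvec [-0.17 -0.42  0.01] shift in turned frame [-2.8  2.4  2.8]
[348.60820837 205.15418763]
```

View pics/s7c.png

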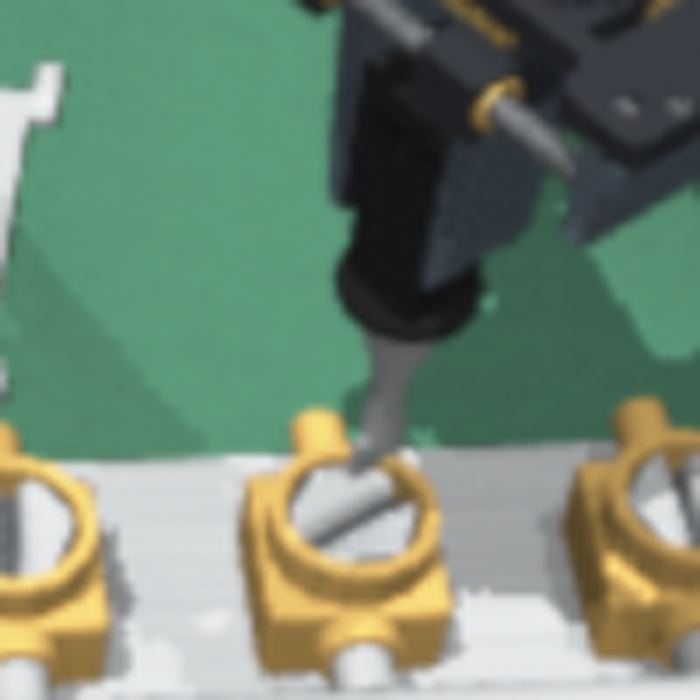

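The blade is parallel with the slot, with its tip at crop (378,460) just above the head. I'll correct the offset and descend in small rows.

Request:
servo_tool(
  plan=[
    [[-0.2,-0.4,0],[-2.8,2.4,0],26],
    [[0,0,0],[0,0,0],26],
    [[0,0,0],[0,0,0],26],
    [[0,0,0],[0,0,8],26],
    [[0,0,0],[0,0,6],26],
    [[0,0,0],[0,0,4],26],
    [[0,0,0],[0,0,3],26],
    [[0,0,0],[0,0,0],26],
    [[0,0,0],[0,0,0],26],
    [[0,0,0],[0,0,0],26],
  ],
)

```text
time_s: 11.95
ee_pos: [549.9, 125.6, 170.7]
ee_rot: [179.9, -0.0, 21.6]
force: [0.6, 0.5, -1.3]
gripper_width: 30.1
```

```bash
python3 - <<'E'
from h import *
g=grab('scene','s8')
to([549.8,126,159],21.6)
crop('s8','s8c',295,140,100,100,7)
E
```

```text
pos [550.  125.6 170.7] rot [ 1.7995e+02 -3.0000e-02  2.1590e+01] w 30.1 t 12.0 F [ 0.1 -0.4 -1.5] T [-0.02 -0.16 -0.01]
tool shift [-0.  -0.4 11.7]
rotvec [ 0.05 -0.03 -0.01] shift in turned frame [-0.  -0.4 11.7]
```

View pics/s8c.png

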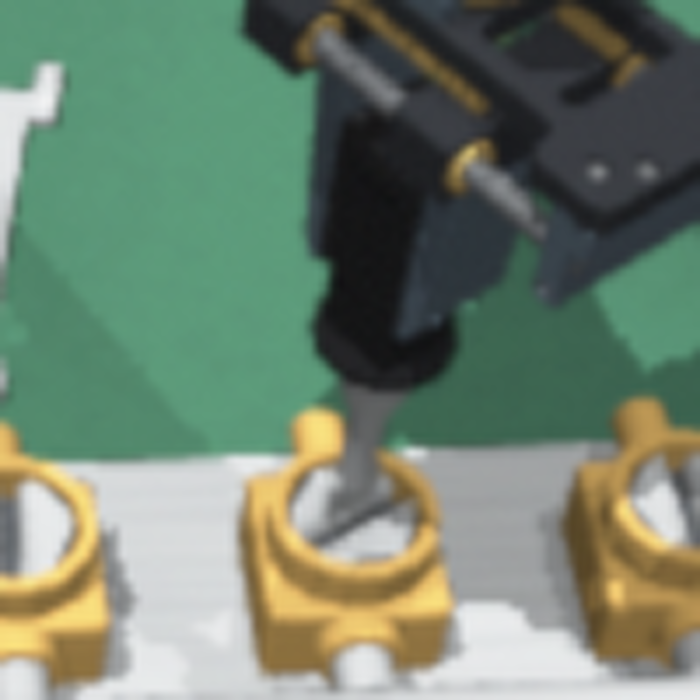

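Request:
servo_tool(
  plan=[
    [[0,0,0],[0,0,3],26],
    [[0,0,0],[0,0,3],26],
    [[0,0,0],[0,0,3],26],
    [[0,0,0],[0,0,2],26],
    [[0,0,0],[0,0,1],26],
    [[0,0,0],[0,0,0],26],
    [[0,0,0],[0,0,0],26],
    [[0,0,0],[0,0,0],26],
    [[0,0,0],[0,0,0],26],
    [[0,0,0],[0,0,0],26],
  ],
)

```text
time_s: 13.25
ee_pos: [550.2, 125.7, 158.2]
ee_rot: [179.9, -0.1, 21.6]
force: [-0.3, -0.1, -1.5]
gripper_width: 29.9
```

```bash
python3 - <<'E'
from h import *
g=grab('scene','s9')
to([549.8,126,159],21.6)
crop('s9','s9c',295,140,100,100,7)
E
```

```text
pos [550.2 125.7 158.2] rot [ 1.7994e+02 -7.0000e-02  2.1590e+01] w 29.8 t 13.3 F [-0.4 -1.3 -1.2] T [-0.01 -0.14  0.04]
tool shift [-0.2 -0.4 -0.8]
rotvec [ 0.06 -0.07 -0.01] shift in turned frame [-0.2 -0.4 -0.8]
```

View pics/s9c.png

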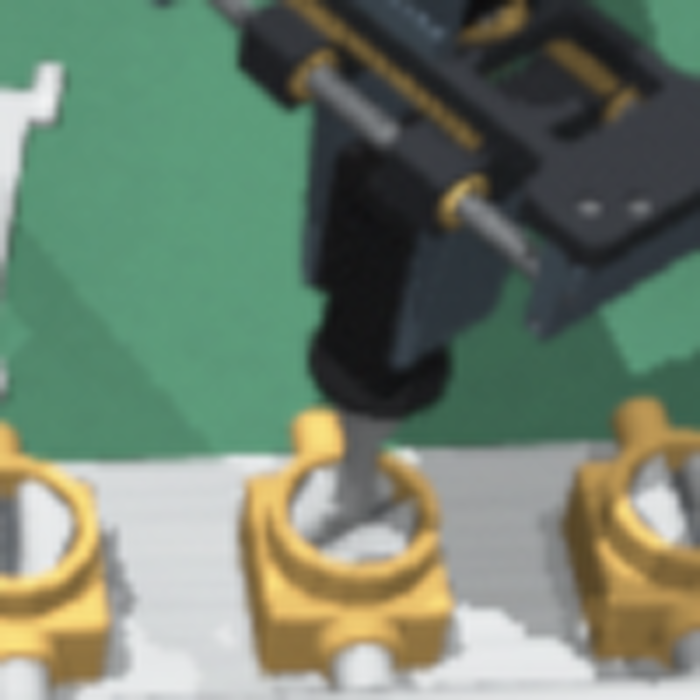

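No contact force at tip z ≈ 49.4 mm, so the blade is in the slot. Now I'll turn anticlockwise, which is negative about tool z.

Request:
servo_tool(
  plan=[
    [[0,0,-4],[0,0,0],26],
    [[0,0,-4],[0,0,0],26],
    [[0,0,-4],[0,0,0],26],
    [[0,0,-4],[0,0,0],26],
    [[0,0,-4],[0,0,0],26],
    [[0,0,-4],[0,0,0],26],
    [[0,0,-4],[0,0,0],26],
    [[0,0,-2],[0,0,0],26],
    [[0,0,0],[0,0,0],26],
    [[0,0,0],[0,0,0],26],
  ],
)

```text
time_s: 14.55
ee_pos: [550.9, 126.0, 158.3]
ee_rot: [179.9, -0.1, 52.4]
force: [-0.3, -0.2, -2.1]
gripper_width: 29.8
```

```bash
python3 - <<'E'
from h import *
g=grab('scene','s10')
to([549.8,126,158],76)
crop('s10','s10c',295,140,100,100,7)
E
```

```text
pos [550.9 126.  158.3] rot [ 1.7988e+02 -1.4000e-01  5.2430e+01] w 30.0 t 14.6 F [ 0.2  0.3 -2.2] T [ 0.05 -0.18 -0.06]
tool shift [-0.7 -0.8  0.3]
rotvec [  0.15  -0.11 -23.57] shift in turned frame [-0.3 -1.   0.3]
```

View pics/s10c.png

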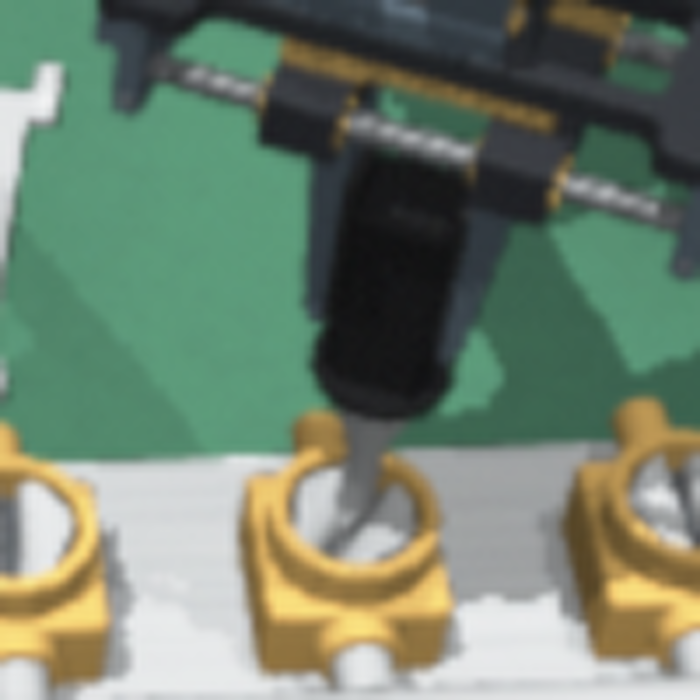

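The slot turns with the blade, and the torque is about the expected 0.06 N m. Continuing.

Request:
servo_tool(
  plan=[
    [[0,0,-4],[-0.5,-0.6,0],26],
    [[0,0,-4],[0,0,0],26],
    [[0,0,-4],[0,0,0],26],
    [[0,0,-4],[0,0,0],26],
    [[0,0,-4],[0,0,0],26],
    [[0,0,-3],[0,0,0],26],
    [[0,0,-3],[0,0,0],26],
    [[0,0,-2],[0,0,0],26],
    [[0,0,0],[0,0,0],26],
    [[0,0,0],[0,0,0],26],
  ],
)

```text
time_s: 15.85
ee_pos: [550.8, 126.2, 158.3]
ee_rot: [179.7, -0.1, 81.1]
force: [0.5, 0.4, -1.8]
gripper_width: 29.7
```

```bash
python3 - <<'E'
from h import *
g=grab('scene','s11')
to([549.8,126,158],83)
crop('s11','s11c',295,140,100,100,7)
E
```

```text
pos [550.8 126.2 158.3] rot [ 1.7973e+02 -1.2000e-01  8.1130e+01] w 29.5 t 15.9 F [ 0.2  0.3 -3.2] T [ 0.1  -0.12 -0.01]
tool shift [-0.4 -1.   0.3]
rotvec [ 0.27 -0.11 -1.87] shift in turned frame [-0.3 -1.   0.3]
```

View pics/s11c.png

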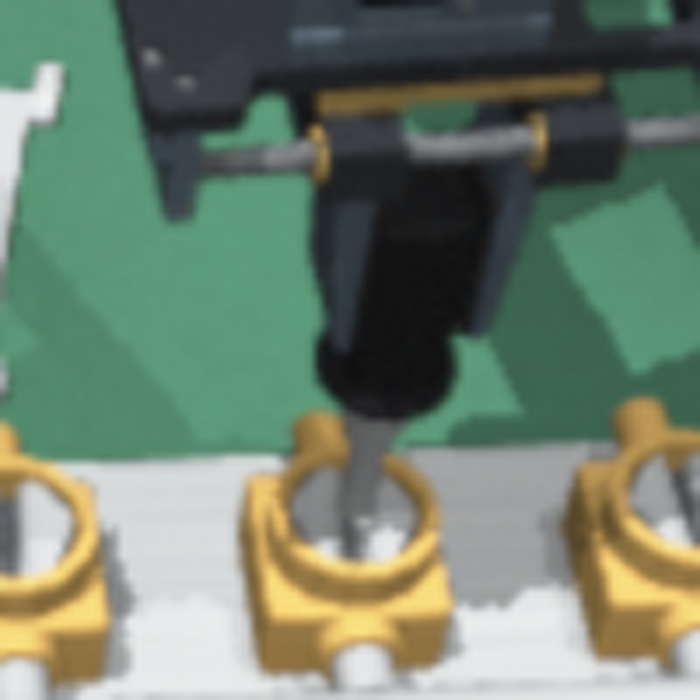

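Request:
servo_tool(
  plan=[
    [[0,0,-2],[-0.4,-1,0],26],
    [[0,0,-2],[0,0,0],26],
    [[0,0,-1],[0,0,0],26],
    [[0,0,0],[0,0,0],26],
    [[0,0,0],[0,0,0],26],
    [[0,0,0],[0,0,0],26],
    [[0,0,0],[0,0,0],26],
    [[0,0,0],[0,0,0],26],
    [[0,0,0],[0,0,0],26],
    [[0,0,0],[0,0,0],26],
  ],
)

```text
time_s: 17.15
ee_pos: [550.5, 126.2, 158.3]
ee_rot: [179.6, -0.1, 86.5]
force: [0.6, 0.5, -2.5]
gripper_width: 30.1
```

```bash
python3 - <<'E'
from h import *
to([549.8,126,158],83)
E
```

```text
pos [550.5 126.2 158.3] rot [ 1.7961e+02 -1.3000e-01  8.6460e+01] w 30.1 t 17.15 F [ 0.6  0.5 -2.5] T [ 0.2  -0.36 -0.  ]
tool shift [-0.2 -0.7  0.3]
rotvec [ 0.38 -0.14  3.46] shift in turned frame [-0.3 -0.7  0.3]
```

Blade angle is now about −3.5°. That matches the pipe direction of about −11° plus the 7° of play, and lateral moments have begun to rise, so this should be the stop. I'll back off within the play, lift out and check.

Request:
servo_tool(
  plan=[
    [[0,0,3],[0,0,0],26],
    [[0,0,2.5],[0,0,0],26],
    [[0,0,0],[0,0,0],26],
    [[0,0,0],[0,0,-4],26],
    [[0,0,0],[0,0,-10],26],
    [[0,0,0],[0,0,-20],26],
    [[0,0,0],[0,0,-35],26],
    [[0,0,0],[0,-35,-35],26],
    [[0,0,0],[0,-35,0],26],
    [[0,0,0],[0,0,0],26],
  ],
)

```text
time_s: 18.4
ee_pos: [478.6, 136.8, 269.6]
ee_rot: [179.6, -0.1, 81.0]
force: [0.2, -0.8, -1.2]
gripper_width: 29.6
```

```bash
python3 - <<'E'
from h import *
g=grab('scene','s12');g=grab('top','t12');f=grab('wrist','w12')
to([549.8,126,158],83)
crop('s12','s12c',265,140,160,110,5)
crop('t12','t12c',165,155,150,90,5)
E
```

```text
pos [481.  136.7 268.7] rot [ 1.7957e+02 -1.5000e-01  8.0910e+01] w 29.9 t 18.55 F [ 0.3 -0.9 -1. ] T [ 0.09 -0.14 -0.03]
tool shift [  0.   68.7 111.3]
rotvec [ 0.44 -0.14 -2.09] shift in turned frame [ -2.2  69.5 110.7]
```

View pics/s12c.png

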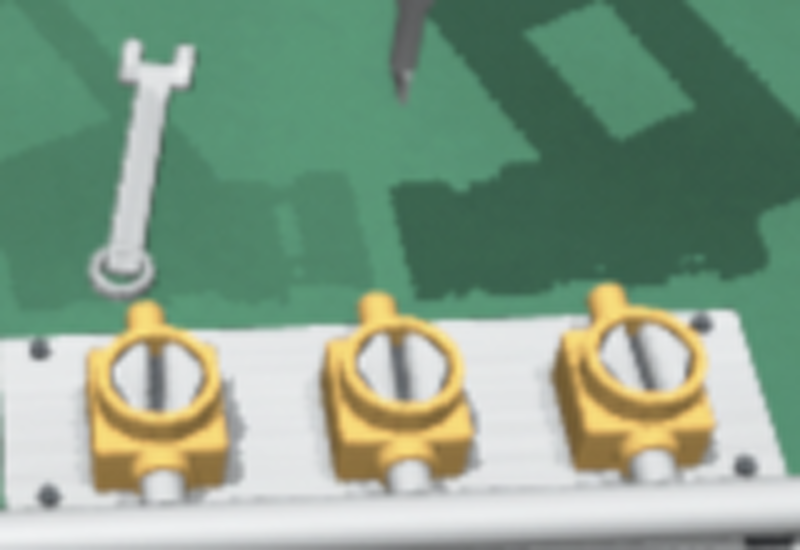

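View pics/w12.png

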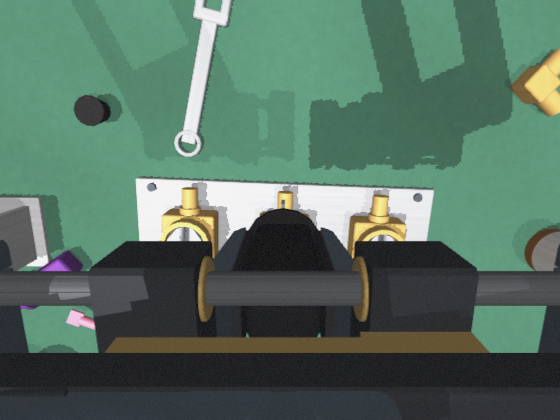

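```bash
python3 - <<'E'
from h import *
crop('s12','s12d',275,195,140,45,5.7)
g=load('s12')
for a,b in [((155,345),(157,405)),((397,335),(406,400)),((632,328),(655,388))]:
    P=[atz(g,265+u/5,140+v/5,55) for u,v in (a,b)]; d=P[1]-P[0]; print(np.degrees(np.arctan2(d[1],d[0])))
to([494,-218.1,288],-77.7)
d=(np.array([494,-218.1])-env.state()['ee_pos'][:2])/15
print(np.linalg.norm(d))
for i in range(15):
    a=np.radians(80.9-10*i); print(i,(d@[np.cos(a),np.sin(a)]).round(),(d@[np.sin(a),-np.cos(a)]).round())
E
```

```text
-14.675474698471211
-13.921722577435055
-6.895247628356311
pos [481.  136.7 268.7] rot [ 1.7957e+02 -1.5000e-01  8.0910e+01] w 29.9 t 18.55 F [ 0.3 -0.9 -1. ] T [ 0.09 -0.14 -0.03]
tool shift [-348.2   69.   -19.6]
rotvec [-9.0000e-02 -6.4000e-01  1.5861e+02] shift in turned frame [349.4  62.9 -19.3]
23.667352270088408
0 -23.0 5.0
1 -22.0 9.0
2 -20.0 12.0
3 -18.0 16.0
4 -15.0 18.0
5 -11.0 21.0
6 -8.0 22.0
7 -4.0 23.0
8 0.0 24.0
9 5.0 23.0
10 9.0 22.0
11 12.0 20.0
12 16.0 18.0
13 18.0 15.0
14 21.0 11.0
```

View pics/s12d.png

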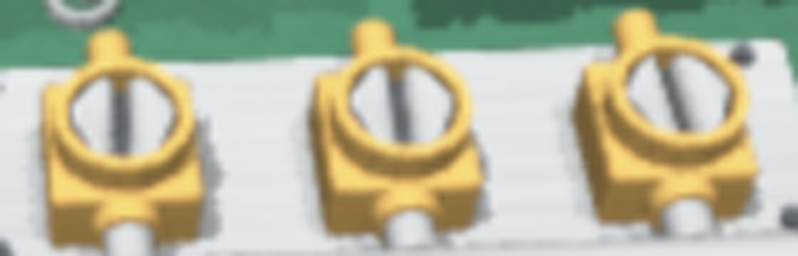

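View pics/t12c.png

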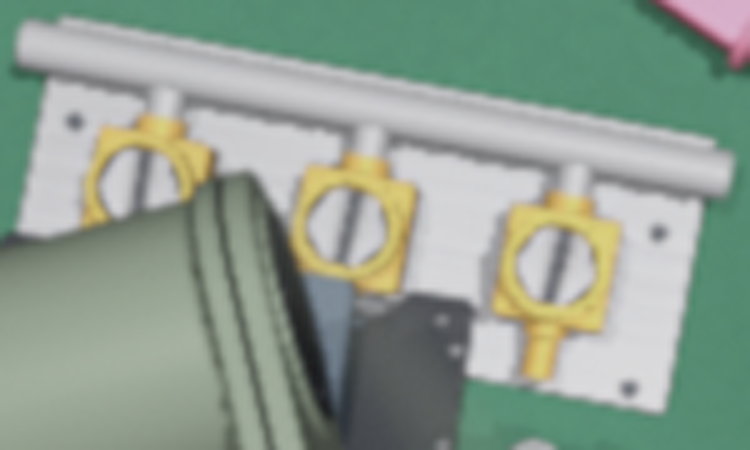

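The middle slot now looks parallel with its neighbours, with measurement noise of a few degrees. I'll back up a little so the wrist camera can compare all three heads directly.

Request:
servo_tool(
  plan=[
    [[0.4,0,0],[0,-30,0],26],
    [[0,0,0],[0,-30,0],26],
    [[0,0,0],[0,-10,0],26],
    [[0,0,0],[0,0,0],26],
    [[0,0,0],[0,0,0],26],
    [[0,0,0],[0,0,0],26],
    [[0,0,0],[0,0,0],26],
    [[0,0,0],[0,0,0],26],
    [[0,0,0],[0,0,0],26],
    [[0,0,0],[0,0,0],26],
  ],
)

```text
time_s: 19.8
ee_pos: [416.9, 147.3, 266.8]
ee_rot: [180.0, -0.1, 80.7]
force: [-0.1, 0.1, -1.7]
gripper_width: 29.9
```

```bash
python3 - <<'E'
from h import *
f=grab('wrist','w13')
to([481,136,270],80)
c=[proj(f,p) for p in ([571.9,233.6,58],[549.8,126,58],[529.4,18.5,58])]; print(c)
crop('w13','w13c',150,120,280,130,2.85)
E
```

```text
pos [417.  147.3 266.8] rot [ 1.7995e+02 -5.0000e-02  8.0740e+01] w 30.1 t 19.85 F [-0.2 -0.5 -2.1] T [ 0.14 -0.13  0.01]
tool shift [-0.8 65.  -3.1]
rotvec [ 0.05 -0.05  0.74] shift in turned frame [-0.  65.  -3.2]
[array([378.12844583, 306.2830838 ]), array([282.77666622, 302.87959644]), array([187.24000752, 300.77942724])]
```

View pics/w13c.png

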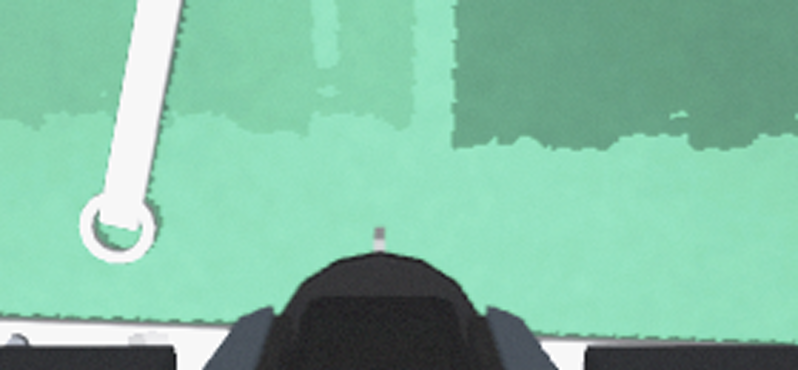

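Request:
servo_tool(
  plan=[
    [[0,0,0],[0,41,0],26],
    [[0,0,0],[0,41,0],26],
    [[0,0,0],[0,41,0],26],
    [[0,0,0],[0,41,0],26],
    [[0,0,0],[0,41,0],26],
    [[0,0,0],[0,10,0],26],
    [[0,0,0],[0,0,0],26],
    [[0,0,0],[0,0,0],26],
    [[0,0,0],[0,0,0],26],
    [[0,0,0],[0,0,0],26],
  ],
)

```text
time_s: 21.1
ee_pos: [631.8, 113.0, 267.1]
ee_rot: [-179.9, -0.1, 80.9]
force: [0.1, 0.5, -1.1]
gripper_width: 30.1
```

```bash
python3 - <<'E'
from h import *
f=grab('wrist','w14')
to([481,136,270],80)
c=[proj(f,p) for p in ([571.9,233.6,58],[549.8,126,58],[529.4,18.5,58])]; print(c)
crop('w14','w14c',150,90,280,150,2.85)
E
```

```text
pos [631.8 113.  267.2] rot [-1.7992e+02 -1.1000e-01  8.0890e+01] w 30.3 t 21.15 F [-0.7 -0.2 -1.7] T [ 0.08 -0.2   0.04]
tool shift [  -1.2 -152.6   -2.6]
rotvec [-0.09 -0.11  0.89] shift in turned frame [  -3.5 -152.5   -2.8]
[array([390.70537312, 110.82602348]), array([281.96769496, 105.92577967]), array([172.83423324, 102.7181325 ])]
```

View pics/w14c.png

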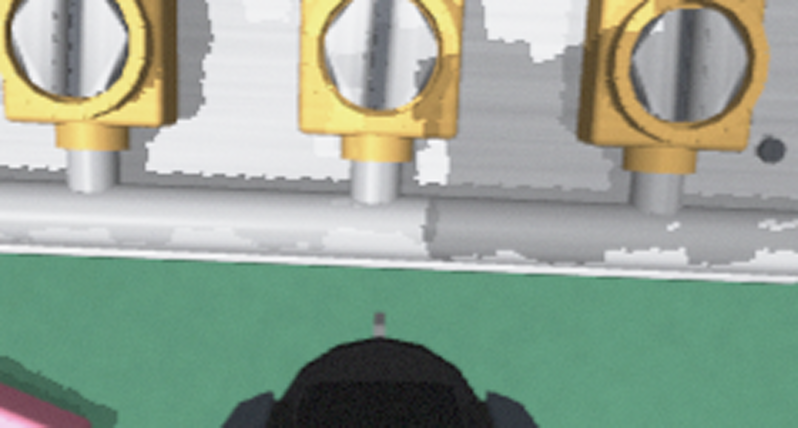

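All three slots now lie in line with their pipes, with the middle one at crop (380,50) parallel to its neighbours, so the valve is open. Returning to the rack.

```bash
python3 - <<'E'
from h import *
d=(np.array([494,-218.1])-env.state()['ee_pos'][:2])/20
print(np.linalg.norm(d))
for i in range(20):
    a=np.radians(80.9-7.93*i); print(i,(d@[np.cos(a),np.sin(a)]).round(),(d@[np.sin(a),-np.cos(a)]).round())
E
```

```text
17.93240085844031
0 -17.0 -4.0
1 -18.0 -2.0
2 -18.0 1.0
3 -18.0 3.0
4 -17.0 6.0
5 -16.0 8.0
6 -15.0 10.0
7 -13.0 12.0
8 -12.0 14.0
9 -10.0 15.0
10 -7.0 16.0
11 -5.0 17.0
12 -3.0 18.0
13 -0.0 18.0
14 2.0 18.0
15 5.0 17.0
16 7.0 16.0
17 9.0 15.0
18 11.0 14.0
19 13.0 12.0
```

Request:
servo_tool(
  plan=[
    [[0,0,8],[-17,-4,-2],26],
    [[0,0,8],[-18,-2,-2],26],
    [[0,0,8],[-18,1,-2],26],
    [[0,0,8],[-18,3,-2],26],
    [[0,0,8],[-17,6,-2],26],
    [[0,0,8],[-16,8,-2],26],
    [[0,0,8],[-15,10,-2],26],
    [[0,0,8],[-13,12,-2],26],
    [[0,0,8],[-12,14,-2],26],
    [[0,0,8],[-10,15,-2],26],
  ],
)

```text
time_s: 22.4
ee_pos: [553.8, -53.8, 290.1]
ee_rot: [-179.9, -0.1, -1.5]
force: [0.3, -0.7, -1.4]
gripper_width: 29.8
```

Request:
servo_tool(
  plan=[
    [[0,0,8],[-7,16,0],26],
    [[0,0,8],[-5,17,0],26],
    [[0,0,8],[-3,18,0],26],
    [[0,0,8],[0,18,0],26],
    [[0,0,8],[2,18,0],26],
    [[0,0,8],[5,17,0],26],
    [[0,0,8],[7,16,0],26],
    [[0,0,8],[9,15,0],26],
    [[0,0,7],[11,14,0],26],
    [[0,0,0],[0,0,0],26],
  ],
)

```text
time_s: 23.65
ee_pos: [475.2, -199.5, 293.3]
ee_rot: [-179.5, -0.1, -74.9]
force: [0.2, -0.3, -1.1]
gripper_width: 29.5
```

```bash
python3 - <<'E'
from h import *
to([494,-218.1,260],-77.7)
E
```

```text
pos [ 475.2 -199.5  293.3] rot [-1.795e+02 -1.100e-01 -7.487e+01] w 29.5 t 23.65 F [ 0.2 -0.3 -1.1] T [ 0.04 -0.   -0.03]
tool shift [ 22.8 -13.   33.5]
rotvec [-0.5  -0.1   2.83] shift in turned frame [ 22.1 -14.4  33.3]
```

Request:
servo_tool(
  plan=[
    [[-0.5,-0.1,2.8],[22.8,-13,0],26],
    [[0,0,0],[0,0,0],26],
    [[0,0,0],[0,0,30],26],
    [[0,0,0],[0,0,0],26],
    [[0,0,0],[0,0,0],26],
    [[0,0,0],[0,0,0],26],
    [[0,0,0],[0,0,0],26],
    [[0,0,0],[0,0,0],26],
    [[0,0,0],[0,0,0],26],
    [[0,0,0],[0,0,0],26],
  ],
)

```text
time_s: 24.9
ee_pos: [495.8, -214.8, 268.2]
ee_rot: [-179.6, -0.1, -77.1]
force: [0.7, -0.2, -1.8]
gripper_width: 29.5
```

```bash
python3 - <<'E'
from h import *
g=grab('scene','s15')
to([494,-218.1,230],-77.7)
p=env.state()['ee_pos']
print(proj(g,p-[0,0,108.8]))
crop('s15','s15c',100,130,130,120,6)
E
```

```text
pos [ 495.7 -214.8  268.2] rot [-1.7956e+02 -1.1000e-01 -7.7060e+01] w 30.1 t 24.95 F [ 0.6  0.8 -1.8] T [ 0.02  0.   -0.05]
tool shift [ 2.8  2.7 38.2]
rotvec [-0.44 -0.11  0.64] shift in turned frame [ 2.9  2.4 38.2]
[181.84814436 193.31935299]
```

View pics/s15c.png

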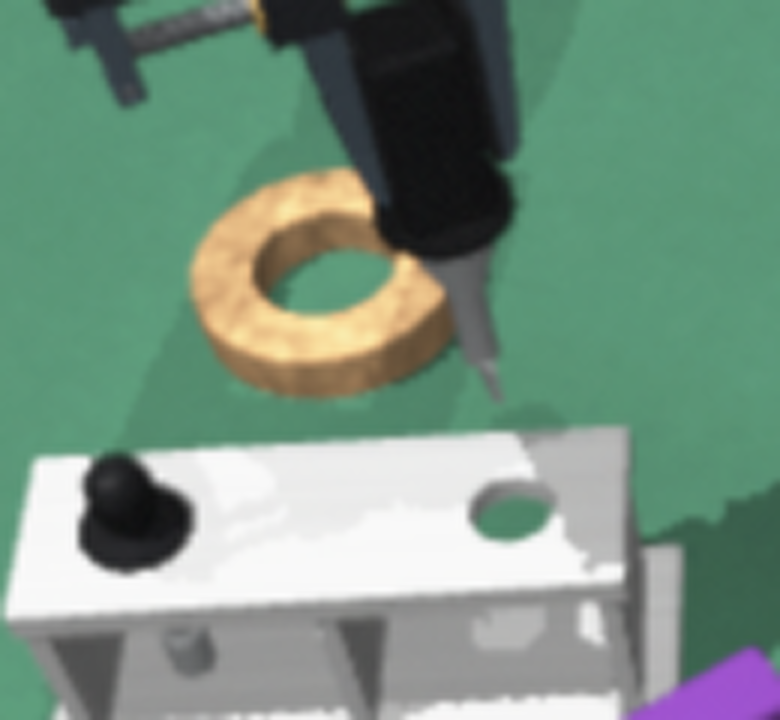

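The rack is in place with the hole empty at (510,510), and the driver hangs as it did when first lifted. I'll fine-align to the recorded pose.

Request:
servo_tool(
  plan=[
    [[-0.3,0.1,0.6],[2.8,2.7,0],26],
    [[0,0,0],[0,0,0],26],
    [[0,0,0],[0,0,0],26],
    [[0,0,0],[0,0,25],26],
    [[0,0,0],[0,0,10],26],
    [[0,0,0],[0,0,0],26],
    [[0,0,0],[0,0,0],26],
    [[0,0,0],[0,0,0],26],
    [[0,0,0],[0,0,0],26],
    [[0,0,0],[0,0,0],26],
  ],
)

```text
time_s: 26.2
ee_pos: [495.3, -219.3, 235.0]
ee_rot: [-179.6, -0.4, -77.7]
force: [-0.5, -1.1, -1.9]
gripper_width: 29.5
```

```bash
python3 - <<'E'
from h import *
to([494,-218.1,118.8],-77.7)
E
```

```text
pos [ 495.3 -219.3  235. ] rot [-179.64   -0.39  -77.72] w 29.5 t 26.2 F [-0.5 -1.1 -1.9] T [0.04 0.01 0.01]
tool shift [ -2.2   1.7 116.2]
rotvec [-0.36 -0.39 -0.02] shift in turned frame [ -1.4   1.  116.2]
```

Request:
servo_tool(
  plan=[
    [[-0.2,-0.1,0],[-1.3,1,0],26],
    [[0,0,0],[0,0,0],26],
    [[0,0,0],[0,0,10],26],
    [[0,0,0],[0,0,10],26],
    [[0,0,0],[0,0,7],26],
    [[0,0,0],[0,0,0],26],
    [[0,0,0],[0,0,0],26],
    [[0,0,0],[0,0,0],26],
    [[0,0,0],[0,0,0],26],
    [[0,0,0],[0,0,0],26],
  ],
)

```text
time_s: 27.45
ee_pos: [494.0, -218.3, 206.0]
ee_rot: [-179.9, -0.3, -77.7]
force: [-0.2, 0.1, -1.3]
gripper_width: 29.7
```

```bash
python3 - <<'E'
from h import *
g=grab('scene','s16')
to([494,-218.1,118.8],-77.7)
crop('s16','s16c',130,150,90,90,8)
E
```

```text
pos [ 494.  -218.3  206. ] rot [-179.86   -0.28  -77.72] w 29.6 t 27.5 F [-0.   0.3 -0.9] T [0.01 0.03 0.  ]
tool shift [-0.6  0.2 87.2]
rotvec [-0.14 -0.28 -0.02] shift in turned frame [-0.2 -0.  87.2]
```

View pics/s16c.png

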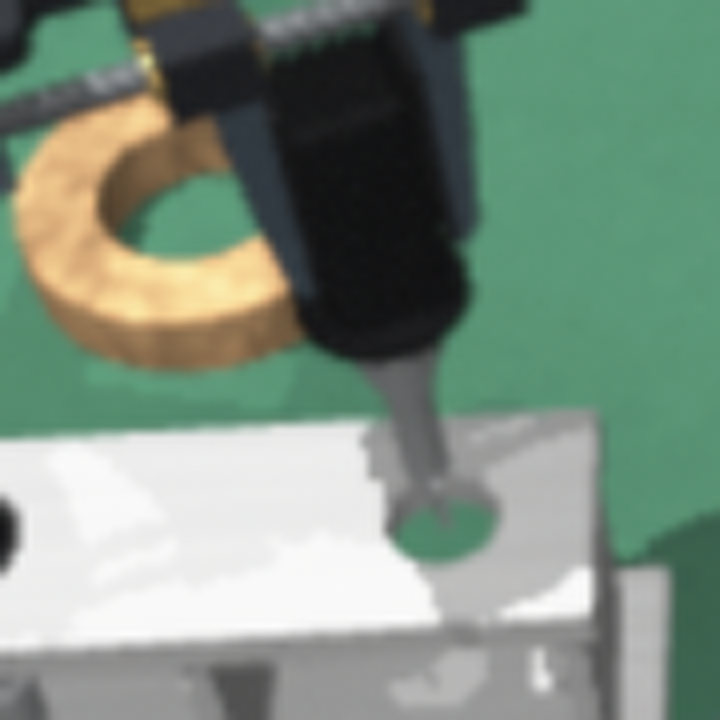

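The tip is over the hole, at about (445,515). Descending.

Request:
servo_tool(
  plan=[
    [[0,0,0],[0,0,12],26],
    [[0,0,0],[0,0,14],26],
    [[0,0,0],[0,0,14],26],
    [[0,0,0],[0,0,12],26],
    [[0,0,0],[0,0,6],26],
    [[0,0,0],[0,0,0],26],
    [[0,0,0],[0,0,0],26],
    [[0,0,0],[0,0,0],26],
    [[0,0,0],[0,0,0],26],
    [[0,0,0],[0,0,0],26],
  ],
)

```text
time_s: 28.75
ee_pos: [494.3, -218.6, 144.0]
ee_rot: [-179.8, -0.3, -77.7]
force: [-0.1, -0.7, -1.1]
gripper_width: 29.8
```

```bash
python3 - <<'E'
from h import *
to([494,-218.1,118.8],-77.7)
E
```

```text
pos [ 494.3 -218.6  144. ] rot [-179.85   -0.29  -77.72] w 29.8 t 28.75 F [-0.1 -0.7 -1.1] T [0.03 0.04 0.01]
tool shift [-0.7  0.3 25.2]
rotvec [-0.15 -0.29 -0.02] shift in turned frame [-0.6  0.2 25.2]
```

Request:
servo_tool(
  plan=[
    [[0,0,0],[-0.5,0.2,6],26],
    [[0,0,0],[0,0,6],26],
    [[0,0,0],[0,0,4],26],
    [[0,0,0],[0,0,3],26],
    [[0,0,0],[0,0,2],26],
    [[0,0,0],[0,0,1.5],26],
    [[0,0,0],[0,0,1],26],
    [[0,0,0],[0,0,0],26],
    [[0,0,0],[0,0,0],26],
    [[0,0,0],[0,0,0],26],
  ],
)

```text
time_s: 30.0
ee_pos: [494.2, -218.2, 118.9]
ee_rot: [-179.8, -0.3, -77.7]
force: [-0.0, 0.3, -2.1]
gripper_width: 30.0
```

```bash
python3 - <<'E'
from h import *
to([494,-218.1,118.8],-77.7)
g=grab('scene','s17');crop('s17','s17c',110,150,110,100,7)
E
```

```text
pos [ 494.2 -218.2  118.9] rot [-179.83   -0.3   -77.72] w 30.0 t 30.0 F [-0.   0.3 -2.1] T [ 0.03  0.08 -0.04]
tool shift [-0.2  0.2  0.1]
rotvec [-0.17 -0.3  -0.02] shift in turned frame [-0.2  0.2  0.1]
```

View pics/s17c.png

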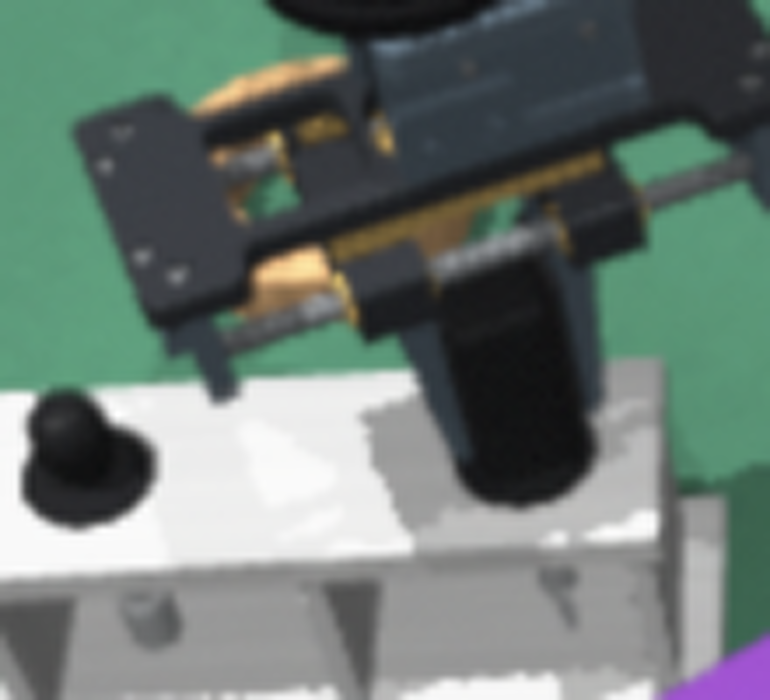

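The pose is within 0.2 mm of the grasp pose and the disc is on the rack. Releasing.

Request:
servo_tool(
  plan=[
    [[0,0,0],[0,0,0],34],
    [[0,0,0],[0,0,0],50],
    [[0,0,0],[0,0,0],60],
    [[0,0,0],[0,0,0],60],
    [[0,0,0],[0,0,-10],60],
    [[0,0,0],[0,0,-25],60],
    [[0,0,0],[0,0,-40],60],
    [[0,0,0],[0,0,-50],60],
    [[0,0,0],[0,0,-50],60],
    [[0,0,0],[0,0,0],60],
  ],
)

```text
time_s: 31.3
ee_pos: [493.9, -217.6, 303.6]
ee_rot: [-179.6, -0.5, -77.7]
force: [-0.3, -0.3, 0.1]
gripper_width: 60.0
```

```bash
python3 - <<'E'
from h import *
to([494,-218.1,118.8],-77.7)
g=grab('scene','s18');crop('s18','s18c',95,170,130,120,6)
f=grab('wrist','w18')
E
```

```text
pos [ 493.9 -217.6  303.6] rot [-179.61   -0.46  -77.72] w 60.0 t 31.3 F [-0.3 -0.3  0.1] T [0.02 0.04 0.01]
tool shift [ -1.    1.3 184.8]
rotvec [-0.39 -0.46 -0.02] shift in turned frame [  0.5   0.  184.8]
```

View pics/s18c.png

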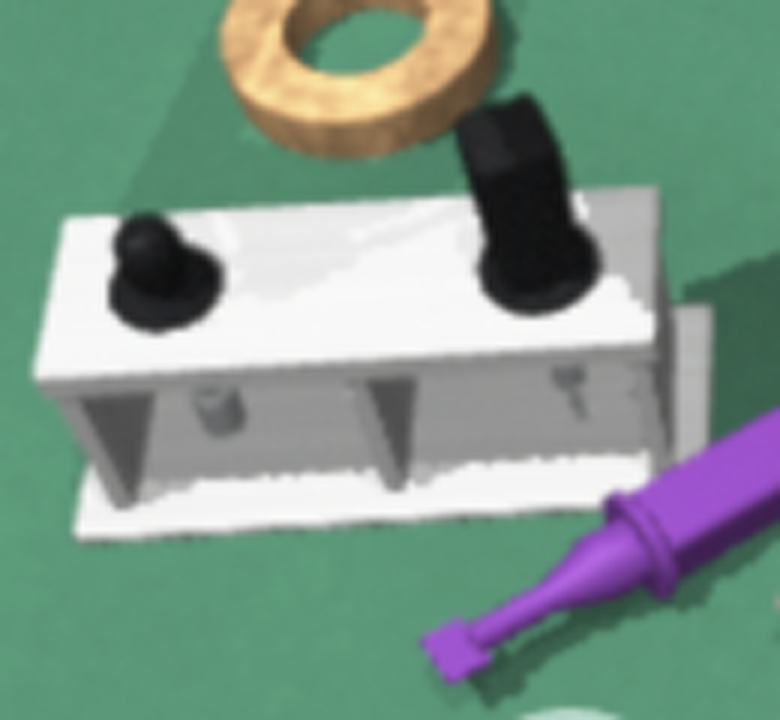

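View pics/w18.png

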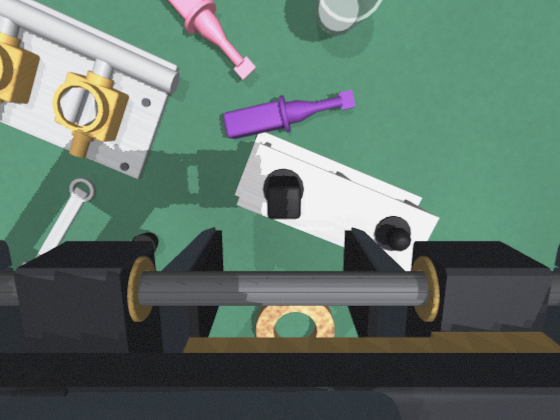

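The handle is back where it was in the first scene picture: top at crop (508,135), disc at (540,265), upright and clear of the gripper. Valve check from above was good, so I'm handing in.

```bash
python3 - <<'E'
from h import *
print(env.job_done())
E
```

```text
the job is handed in; nothing more can be done
None
```

I turned the shut middle valve fully open, put the screwdriver back upright in its own rack hole, and handed the job in at about 31 s of the 54 s allowed. `job_done` gives no verdict.

**Valve:** the blade went into the slot with no contact force, its tip about 49 mm above the bench. I turned the tool about 65° anticlockwise. The stop showed only as a small rise in the sideways moments, with no clear torque peak about the vertical. That angle fits the 57° or so the slot needed plus 7° of play. A wrist close-up showed the middle slot parallel to its neighbours and in line with its pipe. My angle estimates from the other cameras scattered, putting the slot at −14° to −18° against about −11° for the pipe. That puts it 3° to 7° from fully open, inside the 11° allowed.

**Screwdriver:** I let go within 0.2 mm of the pose where I had gripped it. Pictures afterwards show it upright in its hole, matching the first picture, and the gripper is clear of everything.

**Checks that disagreed:**
- **Blade tip:** twice over the rack it showed about 3 pixels lower in the scene picture than I predicted. The offset was the same both times, so it had not slipped in the grip.
- **Decoys:** the pink and purple ones fell over by themselves early on. I never touched them, and both are still on the bench.

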